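# Brace the square seed jar and unscrew its tight lid

## Robot

A 6-joint arm with a two-finger parallel gripper is mounted at the origin on the work surface. World frame = base frame: x ahead of the robot, y to its left, z up, the work surface at z = 0. Lengths are in m, angles in rad, forces in N, time in s.
With the tool pointing down it reaches from about 0.275 to 0.975 m from the base axis. Payload 8.4 kg.
Tool frame: the origin (TCP) lies between the finger pads; the fingertips stand 19 mm ahead of it and the grasp point (between the pads) is the TCP; z points along the fingers, y is the line along which they close (so a half turn about z gives the same grasp; the last joint's range is limited). The gripper opens to 92 mm and grips with 3 to 60 N. Pads are 20 mm wide; open, the fingers measure 128 mm over their backs; the gripper's body (75 mm by 189 mm) begins 69 mm behind the grasp point.
Start: joints at [-1.26, 0.353, 1.633, -0, 1.155, -0.002], TCP at [0.192, -0.595, 0.234] pointing down, gripper open.
Joint ranges: [-2.63, 2.63], [-0.92, 2.1], [0.06, 2.66], [-1.3, 4.44], [0, 2.69], [-3.02, 3.02]. Speed limits (rad/s): [2.22, 2.22, 2.79, 3.14, 3.14, 3.14].

## Interface

Orientations are given as a rotation vector (axis times angle).
In Python, from bench import bot, cams, workorder gives the robot as it stands.
- The arm moves only by the shell command python3 -m pendant 'ROWS' [FORCE]. ROWS is JSON, a list of rows, each an object of numbers: "ax", "ay", "az": the turn, a rotation vector about the tool's x, y, z each as a share of 8 degrees, from -1 to 1; "tx", "ty", "tz": the shift along the tool's x, y, z each as a share of 0.04 m, from -1 to 1; "hand": the opening, from 0 (shut) to 1 (fully open). In form: [{"ax": .., "ay": .., "az": .., "tx": .., "ty": .., "tz": .., "hand": ..}, ...]. A call has 1 to 10 rows; each row shifts and turns the commanded pose from where the row before left it, along the tool's axes as they then stand; what a row does not reach is not made up. A row lasts 1/10 s, in which the tool goes at most 50 mm and 8.59 degrees, less where a joint would pass 70% of its speed; a pose out of reach is approached as far as the arm can. A call with a number of a shift or a turn outside -1 to 1 is refused whole. A call with a gripper value outside its range is refused whole. The fingers move at their own pace and stop on an object; FORCE is the grip in N (left out, the last holds). Time passes only in rows, so rows that do not move let the fingers close. It gives the time, the measured TCP pose, the force, the opening and the grip force at its end, in the units of the state.
- bot.read_state(): the state, without advancing time (a new reading comes with each control period).
- cams.read_camera(name): name is "scene" or "top" or "wrist"; returns a dict with "img" (384x512x3 uint8, red, green, blue), "intrinsics" (3x3 intrinsics, pixels), "R" (3x3) and "t" (3): a world point X has camera coordinates R X + t. Camera axes: x right, y down, z forward; pixel columns grow to the right and rows downward; lengths in m; the calibration is good to about 2 mm. A picture is of the moment at which its call begins. There is no depth.
- workorder.finish_job(): hands the job in; it is judged then, once.
The state is a dict: "t": time; "joints": joint angles; "qvel": joint speeds; "tau": joint torques, N m; "tcp_pos": TCP position; "tool_rot": TCP orientation; "ft_force": force on the tool from outside, world axes, zero at the start; "moment": the same for the moment, N m; "width": finger opening in m; "grip_force": force on a finger pad.
Only numpy, scipy, OpenCV 4.12 (cv2) and the standard library are available. Lean on these libraries where they do the work, as an engineer would, in place of code of your own. Each camera call takes 0.05 s, during which the arm holds its last target. There are 200 camera calls.

## Task

Pick up the square white seed jar with its lid on and set it fully down into the timber chock, between the cleats, so that it cannot turn. There, unscrew the tight lid anticlockwise, stop turning once the thread lets go, and lift the lid straight off. Finish while holding the lid level about a finger's breadth above the jar's mouth, with the jar still standing in the chock and everything else left where it stands.

Things in the scene. Friction and masses are not known exactly. Their poses are not given: they have to be found in the camera images.
- jar: Loose white plastic seed jar, 0.25 to 0.5 kg: square body 64 x 64 mm, 60 mm high (the other white jar is round), round shoulder up to 67 mm, neck 40 mm across up to 93 mm with three thread ribs; 99 mm high with its tight lid, by which it can be carried. Origin: centre of its underside, z up, x and y square to its sides; a moulded line on the shoulder points along x.
- jar_mouth (a point): Point on the jar's axis 97.4 mm above its underside: the top of the springy rubber sealing ring on the open mouth (the tight lid presses it down to about 95 mm).
- lid: White ribbed screw lid on the square jar: 56 mm across, 24 mm high, hollow, 30 g. Origin: on its axis at its lower edge, z up. Tight, this edge is 75 mm above the jar's underside, 8 mm above the shoulder. It unscrews anticlockwise from above (positive about z), rising 2.4 mm per rad, against 0.3 to 0.6 N m that fades as it loosens; on the bare shelf the jar just turns along.
- lid_mark (a point): On the lid's top, 25 mm from its axis along its x: outer end of a moulded line. Tight, the lid's x is within 0.2 rad of the jar's x. The thread lets go with it 0.8 rad anticlockwise of the jar's x (0.6 to 1.0 rad of turning); the lid, then 77 mm up the jar, lifts straight off. Some 0.8 rad further its lugs hit the next ribs. Pulled up too soon, it lifts the jar.
- chock: Timber jar chock screwed to the shelf: plywood plate 128 x 130 x 12 mm with three cleats 22 mm wide, 27 mm high above the plate, their inner upper edges bevelled 11 mm at 45 degrees. Two cleats 90 mm long run along its x, inner faces 69 mm apart; one closes the +x end, inner face at x = 36 mm; the -x end is open. Origin: at the shelf surface below the seat, z up.
- chock_seat (a point): Where the centre of the jar's underside belongs: on the plate, 12 mm above the shelf, midway between the side cleats; axes as the chock's. The jar stands square to the cleats, any side to the open end, with 2.5 mm to each side cleat and 4 mm to the end cleat; as the lid is turned the jar twists up to 0.08 rad before the cleats hold it.
- round_jar: Bystander: round white plastic jar, 66 mm across and 99 mm high, with a like lid 56 mm across. Origin at the centre of its underside.
- clay_pot: Bystander: terracotta flowerpot, 90 mm across the rim, 75 mm high. Origin at the centre of its underside.
- padlock: Bystander: steel padlock lying flat, 46 x 50 x 20 mm, its shackle reaching 54 mm along its x. Origin under the case's centre.
- funnel: Bystander: red plastic funnel standing mouth down, 100 mm across, 110 mm high. Origin at the centre of its underside.
- dibber: Bystander: wooden dibber with a steel point lying along its x, about 270 mm long with a 100 mm cross handle at -x, 29 mm thick. Origin under its middle.
- rain_gauge: Bystander: aluminium rain gauge cup, 56 mm across, 110 mm high. Origin at the centre of its underside.
Not all that is in view belongs to the job. What is shaped like the lid but blue or green is not meant.

How it is judged:
By the outcome, as a careful person would: the job done as asked, in the order asked, and still so for the second after the job is handed in, while the arm keeps its last pose, push and grip.
It also fails if it takes over 48 s, if anything falls off the work surface, if the arm or the gripper's body presses on something with over 40 N, if the wrist force passes 120 N, or if a joint passes its speed limit or range.

## Working session

There is one attempt and no reset: what is moved stays moved. The work goes in short steps, Python scripts to look and compute and a shell command to move; the robot and the scene stay as the last step left them, time stands still between calls to the robot, and variables do not carry over. Pictures are saved under pics/ and viewed, at most 10 in all, crops included, and the job is handed in when it is done.

```bash
mkdir -p pics; python3 - <<'E'
from bench import bot,cams
import cv2,numpy as np
s=bot.read_state();print({k:np.round(v,3) for k,v in s.items()})
for n in("scene","top"):
    c=cams.read_camera(n);cv2.imwrite(f"pics/{n}0.png",cv2.resize(c["img"][...,::-1],(800,600),interpolation=cv2.INTER_CUBIC))
    np.savez(f"pics/{n}0.npz",**c)
    print(n,c["intrinsics"],c["R"],c["t"])
E
```

```text
{'t': np.float64(0.0), 'joints': array([-1.26 ,  0.354,  1.634, -0.   ,  1.155, -0.002]), 'qvel': array([ 0.001,  0.001, -0.002, -0.   ,  0.002,  0.001]), 'tau': array([-1.0000e-03, -5.9385e+01, -3.3421e+01,  7.0000e-02,  2.3000e-02,
       -0.0000e+00]), 'tcp_pos': array([ 0.192, -0.594,  0.233]), 'tool_rot': array([-3.102, -0.489,  0.   ]), 'ft_force': array([ 0.298, -0.086, -0.313]), 'moment': array([ 0.004,  0.01 , -0.016]), 'grip_force': np.float64(0.0), 'width': np.float64(0.091)}
scene [[369.92532829   0.         252.76341131]
 [  0.         369.92532829 191.12561317]
 [  0.           0.           1.        ]] [[-0.75171338  0.65928529  0.01642833]
 [ 0.44756176  0.5282867  -0.72152729]
 [-0.4843712  -0.53502903 -0.69219107]] [ 0.42031487 -0.22096479  1.47818425]
top [[357.34220244   0.         257.29987876]
 [  0.         357.34220244 183.50225506]
 [  0.           0.           1.        ]] [[-0.01312589 -0.99965923 -0.0225642 ]
 [-0.98411987  0.01691026 -0.17669781]
 [ 0.17701916  0.01988656 -0.98400647]] [0.03985097 0.60409431 0.99474295]
```

View pics/top0.png

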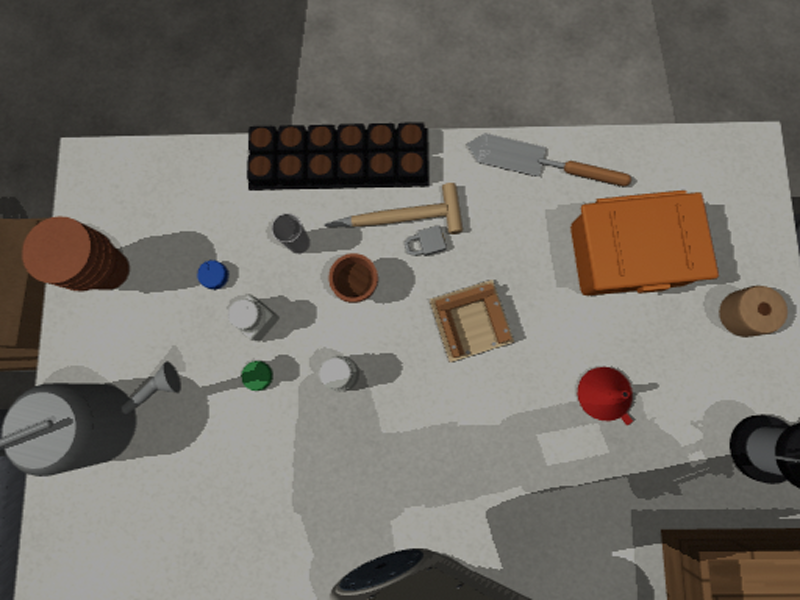

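View pics/scene0.png

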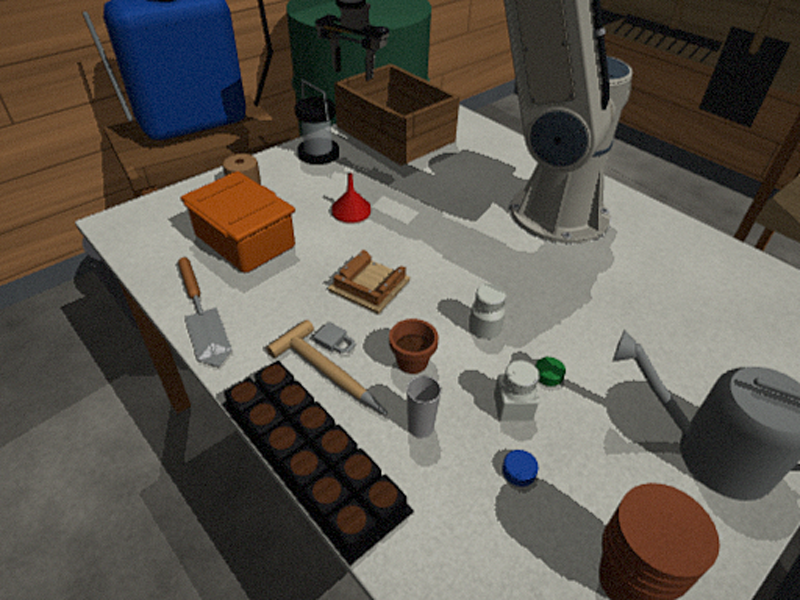

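Two white jars are in view: top (250,316) / scene (518,392), with a square body and corners visible, and top (338,373) / scene (488,312), which is round. The square one fits the description. The chock is at top (472,320). I'll confirm in an enlarged crop.

```bash
python3 - <<'E'
import numpy as np,cv2
a=np.load("pics/top0.npz")["img"][...,::-1]; b=np.load("pics/scene0.npz")["img"][...,::-1]
# top crops: 50x37 at 8x => 400x296
f=lambda im,x,y,w,h:cv2.resize(im[y:y+h,x:x+w],(400,300),interpolation=cv2.INTER_CUBIC)
o=np.vstack([np.hstack([f(a,140,180,60,45),f(a,270,172,64,48)]),np.hstack([f(b,300,220,64,48),f(b,204,152,64,48)])])
cv2.imwrite("pics/crop1.png",o)
E
```

```text
(no output)
```

View pics/crop1.png

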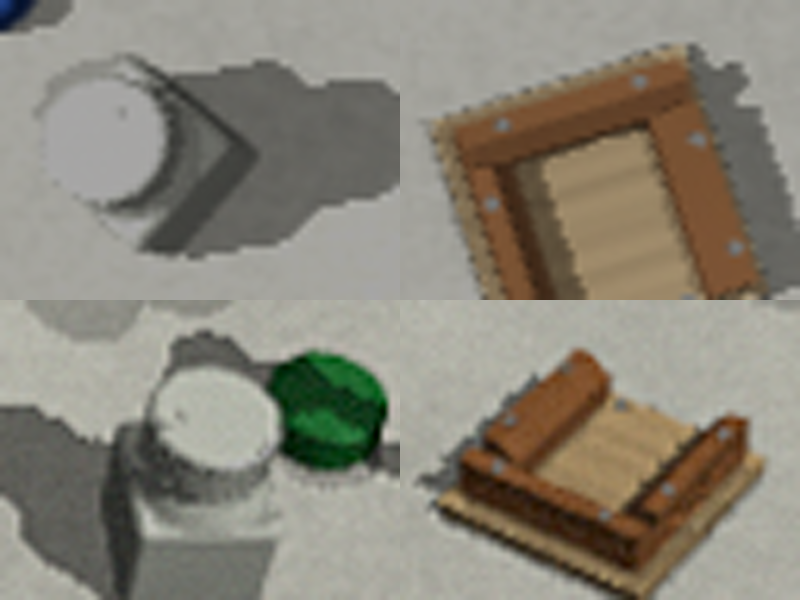

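The crop confirms it: square body under a white ribbed lid, lid centre at top px about (155.4,201.4), mark up-right of centre. The chock's plate corners are at px (274.8,191.5) and (316.4,179.2), with the end cleat on the far side and the open end facing the robot.

```bash
cat > h.py <<'E'
import numpy as np,cv2
from scipy.spatial.transform import Rotation as Ro
def ray(c,u,v,z):
    R,t,K=c["R"],c["t"],c["intrinsics"]; C=-R.T@t; d=R.T@np.linalg.solve(K,[u,v,1.]); return C+d*(z-C[2])/d[2]
def proj(c,X):
    p=(c["R"]@np.atleast_2d(X).T).T+c["t"]; q=(c["intrinsics"]@p.T).T; return q[:,:2]/q[:,2:]
E
python3 - <<'E'
from h import *
from bench import bot,cams
a=np.load("pics/top0.npz");b=np.load("pics/scene0.npz")
np.set_printoptions(precision=4,suppress=True)
T=lambda x,y,z:ray(a,140+x/6.667-.5,180+y/6.667-.5,z)
print("lid top",T(103,143,.099),"scene",ray(b,300+213/6.25,220+415/6.25-48,.099))
print("mark",T(122,112,.099)); print("corners",T(257,153,0),T(150,250,0),T(130,57,.06))
C=lambda x,y,z:ray(a,270+(x-400)/6.25-.5,172+y/6.25-.5,z)
p,q=C(430,122,.012),C(690,45,.012);print("plate",p,q,np.linalg.norm(p-q))
d=(p-q)/np.linalg.norm(p-q); ex=np.array([d[1],-d[0],0]);print("yaw",np.arctan2(ex[1],ex[0]))
print("screws",[C(x,y,.039) for x,y in((502,124),(640,82),(491,204),(698,140),(736,247))])
print("padrow", ray(a,338/800*512,373/600*384-4,.099))
c=cams.read_camera("wrist");s=bot.read_state()
R=Ro.from_rotvec(s["tool_rot"]).as_matrix();Cc=-c["R"].T@c["t"]
print("cam in tool",R.T@(Cc-s["tcp_pos"]),"\n",(c["R"]@R), c["intrinsics"][0,0])
E
```

```text
lid top [0.5518 0.3173 0.099 ] scene [0.5558 0.3174 0.099 ]
mark [0.5649 0.3097 0.099 ]
corners [0.5594 0.2764 0.    ] [0.5154 0.3245 0.    ] [0.595  0.3189 0.06  ]
plate [ 0.5881 -0.0198  0.012 ] [ 0.624  -0.1475  0.012 ] 0.13260376763072337
yaw 0.27436816246829426
screws [array([ 0.5823, -0.0532,  0.039 ]), array([ 0.6014, -0.1191,  0.039 ]), array([ 0.5443, -0.047 ,  0.039 ]), array([ 0.5732, -0.1454,  0.039 ]), array([ 0.5223, -0.1609,  0.039 ])]
padrow [0.4557 0.1442 0.099 ]
cam in tool [ 0.0756 -0.0005 -0.1504] 
 [[-0.0001  1.      0.0006]
 [-0.9636  0.0001 -0.2672]
 [-0.2672 -0.0006  0.9636]] 266.15899594874224
```

```bash
python3 -m pendant '[{"tx":0.9,"ty":-0.65,"hand":1},{"tx":0.9,"ty":-0.65,"hand":1},{"tx":0.9,"ty":-0.65,"hand":1},{"tx":0.9,"ty":-0.65,"hand":1},{"tx":0.9,"ty":-0.65,"hand":1},{"tx":0.9,"ty":-0.65,"hand":1},{"tx":0.9,"ty":-0.65,"hand":1}]'; python3 -m pendant '[{"tx":0.9,"ty":-0.65,"hand":1},{"tx":0.9,"ty":-0.65,"hand":1},{"tx":0.9,"ty":-0.65,"hand":1},{"tx":0.9,"ty":-0.65,"hand":1},{"tx":0.9,"ty":-0.65,"hand":1},{"tx":0.9,"ty":-0.65,"hand":1},{"tx":0.9,"ty":-0.65,"hand":1},{"hand":1},{"hand":1}]'
python3 - <<'E'
from h import *
from bench import bot,cams
c=cams.read_camera("wrist");np.savez("pics/w1.npz",**c)
cv2.imwrite("pics/w1.png",cv2.resize(c["img"][...,::-1],(800,600),interpolation=cv2.INTER_CUBIC))
E
```

```text
schema error: expected keys ax, ay, az, tx, ty, tz, hand
schema error: expected keys ax, ay, az, tx, ty, tz, hand
```

View pics/w1.png

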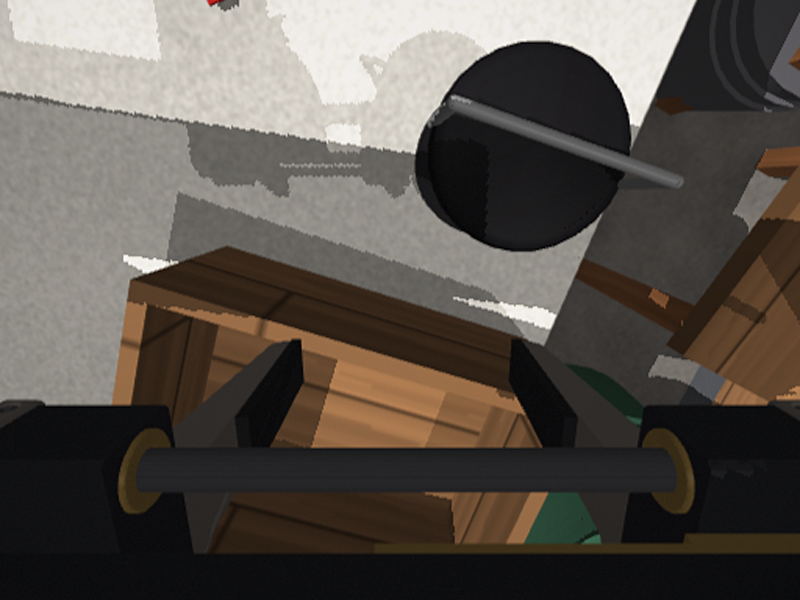

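The pendant wants every key in every row. The wrist view shows the crate under the gripper and a lantern at (530,150) ahead on the right, so I'll rise and go left first.

```bash
python3 -m pendant '[{"ax":0,"ay":0,"az":0,"tx":0,"ty":-0.8,"tz":-0.6,"hand":1},{"ax":0,"ay":0,"az":0,"tx":0,"ty":-0.8,"tz":-0.6,"hand":1},{"ax":0,"ay":0,"az":0,"tx":0,"ty":-0.8,"tz":-0.6,"hand":1},{"ax":0,"ay":0,"az":0,"tx":0,"ty":-0.8,"tz":-0.6,"hand":1},{"ax":0,"ay":0,"az":0,"tx":0.97,"ty":-0.45,"tz":0,"hand":1},{"ax":0,"ay":0,"az":0,"tx":0.97,"ty":-0.45,"tz":0,"hand":1},{"ax":0,"ay":0,"az":0,"tx":0.97,"ty":-0.45,"tz":0,"hand":1},{"ax":0,"ay":0,"az":0,"tx":0.97,"ty":-0.45,"tz":0,"hand":1}]'; python3 -m pendant '[{"ax":0,"ay":0,"az":0,"tx":0.97,"ty":-0.45,"tz":0,"hand":1},{"ax":0,"ay":0,"az":0,"tx":0.97,"ty":-0.45,"tz":0,"hand":1},{"ax":0,"ay":0,"az":0,"tx":0.97,"ty":-0.45,"tz":0,"hand":1},{"ax":0,"ay":0,"az":0,"tx":0.97,"ty":-0.45,"tz":0,"hand":1},{"ax":0,"ay":0,"az":0,"tx":0.97,"ty":-0.45,"tz":0.4,"hand":1},{"ax":0,"ay":0,"az":0,"tx":0.97,"ty":-0.45,"tz":0.4,"hand":1},{"ax":0,"ay":0,"az":0,"tx":0.97,"ty":-0.45,"tz":0.4,"hand":1},{"ax":0,"ay":0,"az":0,"tx":0.97,"ty":-0.45,"tz":0.4,"hand":1},{"ax":0,"ay":0,"az":0,"tx":0.97,"ty":-0.45,"tz":0.4,"hand":1},{"ax":0,"ay":0,"az":0,"tx":0,"ty":0,"tz":0,"hand":1}]'
python3 - <<'E'
from h import *
from bench import bot,cams
c=cams.read_camera("wrist");np.savez("pics/w1.npz",**c)
cv2.imwrite("pics/w2.png",cv2.resize(c["img"][...,::-1],(800,600),interpolation=cv2.INTER_CUBIC))
E
```

```text
t: 1.0
tcp_pos: [0.2792, -0.3553, 0.3298]
tool_rot: [3.103, 0.488, 0.001]
ft_force: [0.4, -0.7, -0.6]
width: 0.092
grip_force: 0.0
t: 2.0
tcp_pos: [0.5627, -0.0917, 0.247]
tool_rot: [-3.101, -0.494, 0.003]
ft_force: [-0.0, 0.1, 0.5]
width: 0.0919
grip_force: 0.0
```

View pics/w2.png

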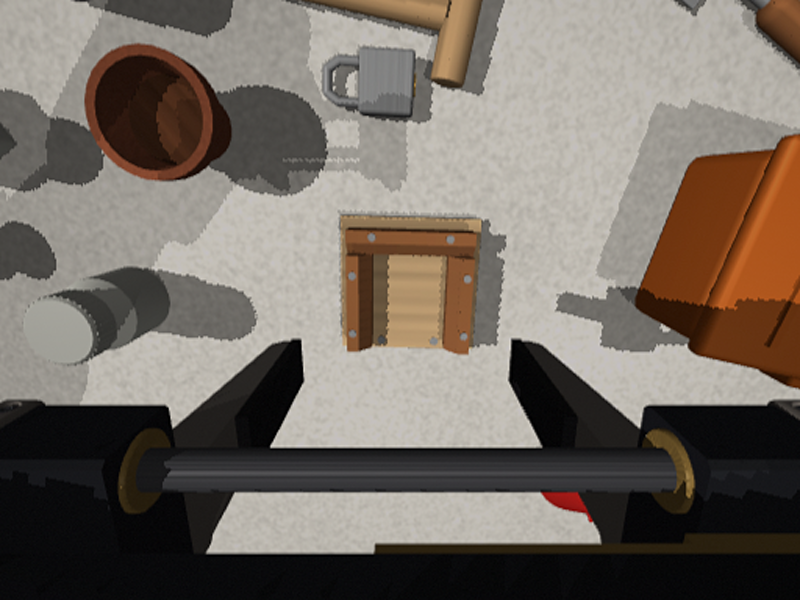

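The view shows the chock squarely: cleat screws at (372,238), (451,240), (352,276), (467,280), (353,334), (464,337), end-cleat outer edge at row about 231, plate inner edge at row about 255, and the open end near row 348.

```bash
python3 - <<'E'
from h import *
np.set_printoptions(precision=4,suppress=True)
c=np.load("pics/w1.npz")
W=lambda x,y,z:ray(c,x*.64-.18,y*.64-.18,z)[:2]
S=[W(x,y,.039) for x,y in((372,238),(451,240),(352,276),(467,280),(353,334),(464,337))]
d=[S[0]-S[1],S[2]-S[3],S[4]-S[5]]
print("len",[np.linalg.norm(v) for v in d]);yaws=[np.arctan2(-v[0],v[1]) for v in d]
print("yaw",yaws,[np.arctan2(*(S[i]-S[i+2])[::-1]) for i in(2,3)])
a=np.mean(yaws);ex=np.array([np.cos(a),np.sin(a)]);ey=np.array([-ex[1],ex[0]])
o=np.array([.5413,-.1004])
f=lambda p:np.array([(p-o)@ex,(p-o)@ey])*1000
print("screws",*[f(p) for p in S])
print("end cleat outer top",f(W(347,230,.039)),f(W(480,233,.039)))
print("side ends top",f(W(347,351,.039)),f(W(468,354,.039)))
print("plate far",f(W(342,216,.012)),f(W(481,218,.012)))
print("inner floor end",f(W(415,254,.012)),"plate -x",f(W(410,346,.012)))
E
```

```text
len [np.float64(0.06798690811431503), np.float64(0.1015547751612094), np.float64(0.1018741631157902)]
yaw [np.float64(0.2909360695237415), np.float64(0.28084599951088024), np.float64(0.2880719375496632)] [np.float64(0.2979134664892726), np.float64(0.3040492157253823)]
screws [52.002  33.3718] [ 52.2955 -34.6145] [18.0495 50.7544] [ 17.4633 -50.7987] [-36.3372  50.1401] [-36.1891 -51.734 ]
end cleat outer top [58.1998 54.8084] [ 59.0124 -59.0884]
side ends top [-53.2866  55.7879] [-52.8779 -56.57  ]
plate far [67.6876 63.0326] [ 69.6262 -63.755 ]
inner floor end [34.7512 -4.7342] plate -x [-57.4949  -3.0069]
```

```bash
python3 -m pendant '[{"ax":0,"ay":0,"az":0,"tx":0.28,"ty":-0.92,"tz":0,"hand":1},{"ax":0,"ay":0,"az":0,"tx":0.28,"ty":-0.92,"tz":0,"hand":1},{"ax":0,"ay":0,"az":0,"tx":0.28,"ty":-0.92,"tz":0,"hand":1},{"ax":0,"ay":0,"az":0,"tx":0.28,"ty":-0.92,"tz":0,"hand":1},{"ax":0,"ay":0,"az":0,"tx":0.28,"ty":-0.92,"tz":0,"hand":1},{"ax":0,"ay":0,"az":0,"tx":0.28,"ty":-0.92,"tz":0,"hand":1},{"ax":0,"ay":0,"az":0,"tx":0.28,"ty":-0.92,"tz":0,"hand":1},{"ax":0,"ay":0,"az":0,"tx":0.28,"ty":-0.92,"tz":0,"hand":1},{"ax":0,"ay":0,"az":0,"tx":0.28,"ty":-0.92,"tz":0,"hand":1},{"ax":0,"ay":0,"az":0,"tx":0.28,"ty":-0.92,"tz":0,"hand":1}]'; python3 -m pendant '[{"ax":0,"ay":0,"az":0,"tx":0.28,"ty":-0.9,"tz":0,"hand":1},{"ax":0,"ay":0,"az":-0.94,"tx":0,"ty":0,"tz":0,"hand":1},{"ax":0,"ay":0,"az":-0.94,"tx":0,"ty":0,"tz":0,"hand":1},{"ax":0,"ay":0,"az":-0.94,"tx":0,"ty":0,"tz":0,"hand":1},{"ax":0,"ay":0,"az":-0.94,"tx":0,"ty":0,"tz":0,"hand":1},{"ax":0,"ay":0,"az":-0.94,"tx":0,"ty":0,"tz":0,"hand":1},{"ax":0,"ay":0,"az":-0.94,"tx":0,"ty":0,"tz":0,"hand":1},{"ax":0,"ay":0,"az":-0.94,"tx":0,"ty":0,"tz":0,"hand":1},{"ax":0,"ay":0,"az":-0.94,"tx":0,"ty":0,"tz":0,"hand":1},{"ax":0,"ay":0,"az":0,"tx":0,"ty":0,"tz":0,"hand":1}]'
python3 - <<'E'
from h import *
from bench import bot,cams
c=cams.read_camera("wrist");np.savez("pics/w3.npz",**c)
print(bot.read_state()["joints"])
# crop around projected jar
p=proj(c,[.554,.317,.06])[0];print(p)
x,y=int(p[0])-80,max(0,min(384-120,int(p[1])-60));x=max(0,min(352,x));print(x,y)
cv2.imwrite("pics/w3.png",cv2.resize(c["img"][y:y+120,x:x+160,::-1],(800,600),interpolation=cv2.INTER_CUBIC))
E
```

```text
t: 3.05
tcp_pos: [0.5541, 0.2898, 0.2504]
tool_rot: [3.103, 0.488, 0.001]
ft_force: [0.6, -0.2, 0.2]
width: 0.0918
grip_force: 0.0
t: 4.05
tcp_pos: [0.554, 0.326, 0.2503]
tool_rot: [2.439, 1.98, 0.0]
ft_force: [0.3, -0.6, 0.1]
width: 0.0921
grip_force: 0.0
[ 5.29996051e-01  3.66059360e-01  1.57607738e+00 -2.55159155e-04
  1.19907586e+00  7.41727199e-01]
[260.89003834 183.77757524]
180 123
```

View pics/w3.png

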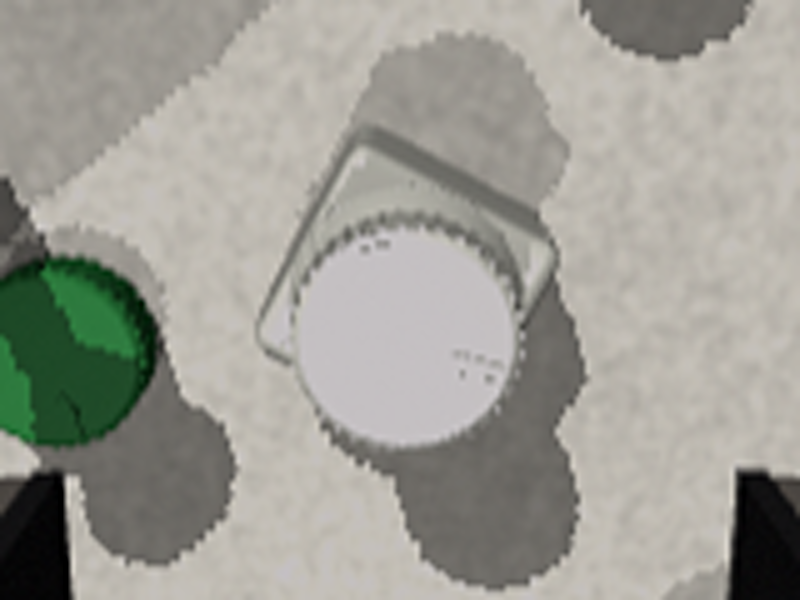

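The square jar's lid is centred at about (407,335) in the crop, radius 112 px. Its top corners are at (362,138), (553,248) and (262,335). There are faint marks at the right (450–505, 352–380) and upper left (360–390, 244), plus a dot on the shoulder at (412,183).

```bash
python3 - <<'E'
from h import *
np.set_printoptions(precision=4,suppress=True)
c=np.load("pics/w3.npz")
W=lambda x,y,z:ray(c,180+x/5-.4,123+y/5-.4,z)[:2]
ang=lambda v:np.arctan2(v[1],v[0])
L=W(407,335,.099);print("lid",L,"r",[np.linalg.norm(W(x,y,.099)-L) for x,y in((294,335),(519,335),(407,447))])
A,B,D=W(362,138,.06),W(553,248,.06),W(262,335,.06)
print("centre",(B+D)/2,"sides",np.linalg.norm(A-B),np.linalg.norm(A-D),"yaw",ang(B-A),ang(A-D))
for n,(x,y,z) in dict(right=(503,364,.099),right_in=(453,353,.099),r2=(490,380,.099),ul=(372,245,.099),dot=(412,183,.067)).items():
    v=W(x,y,z)-L;print(n,np.linalg.norm(v),ang(v))
im=c["img"][...,::-1]
o=cv2.resize(im[170:215,235:287],(780,675)[:2],interpolation=cv2.INTER_NEAREST)
g=cv2.convertScaleAbs(o,alpha=3,beta=-400);cv2.imwrite("pics/w3b.png",cv2.resize(g,(690,600)))
E
```

```text
lid [0.5544 0.3196] r [np.float64(0.026551972478257066), np.float64(0.02632257659972398), np.float64(0.027928266050817586)]
centre [0.5547 0.3207] sides 0.05720711568931794 0.05858823385993296 yaw -0.729731995747717 0.8860987478263342
right 0.023797276760785524 -0.5107054951152616
right_in 0.011716562499042682 -0.5924792764207596
r2 0.02260334705352513 -0.7189593667269172
ul 0.02299323496677866 1.7238629982475324
dot 0.03101001062724451 1.3178842812720746
```

View pics/w3b.png

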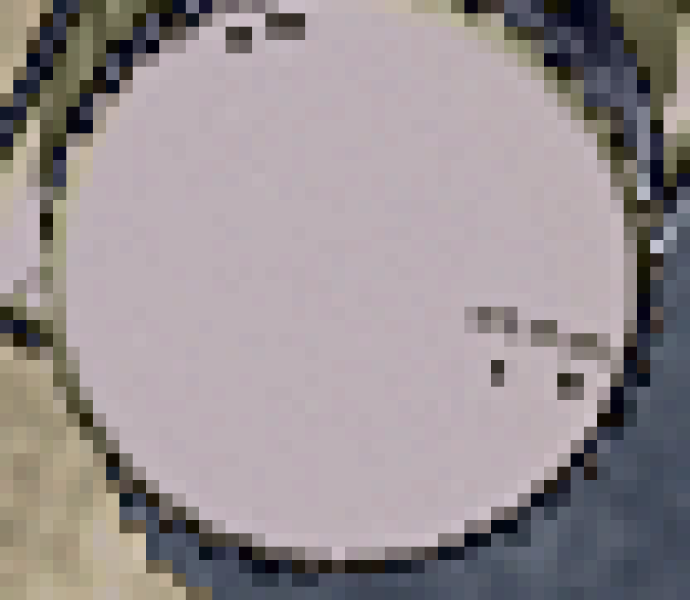

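The moulded line is the double edge on the right, centred at yaw about −0.61. The jar's x is about −0.70, so the two differ by 0.09, which fits (<0.2). Now I descend and grip.

```bash
python3 -m pendant '[{"ax":0,"ay":0,"az":0,"tx":-0.145,"ty":0.04,"tz":0.8,"hand":1},{"ax":0,"ay":0,"az":0,"tx":0,"ty":0,"tz":1,"hand":1},{"ax":0,"ay":0,"az":0,"tx":0,"ty":0,"tz":1,"hand":1},{"ax":0,"ay":0,"az":0,"tx":0,"ty":0,"tz":0.7,"hand":1},{"ax":0,"ay":0,"az":0,"tx":0,"ty":0,"tz":0.4,"hand":1},{"ax":0,"ay":0,"az":0,"tx":0,"ty":0,"tz":0.1,"hand":1},{"ax":0,"ay":0,"az":0,"tx":0,"ty":0,"tz":0,"hand":1},{"ax":0,"ay":0,"az":0,"tx":0,"ty":0,"tz":0,"hand":1}]' 50; python3 -m pendant '[{"ax":0,"ay":0,"az":0,"tx":0,"ty":0,"tz":0,"hand":0.4},{"ax":0,"ay":0,"az":0,"tx":0,"ty":0,"tz":0,"hand":0.4},{"ax":0,"ay":0,"az":0,"tx":0,"ty":0,"tz":0,"hand":0.4},{"ax":0,"ay":0,"az":0,"tx":0,"ty":0,"tz":0,"hand":0.4},{"ax":0,"ay":0,"az":0,"tx":0,"ty":0,"tz":0,"hand":0.4},{"ax":0,"ay":0,"az":0,"tx":0,"ty":0,"tz":0,"hand":0.4},{"ax":0,"ay":0,"az":0,"tx":0,"ty":0,"tz":0,"hand":0.4}]' 50
```

```text
t: 4.9
tcp_pos: [0.5552, 0.3218, 0.0912]
tool_rot: [2.441, 1.978, 0.004]
ft_force: [0.8, 0.5, 0.4]
width: 0.0919
grip_force: 0.0
t: 5.6
tcp_pos: [0.5545, 0.3213, 0.0897]
tool_rot: [2.44, 1.979, 0.001]
ft_force: [0.2, -0.2, 0.7]
width: 0.0557
grip_force: 50.0
```

```bash
python3 -m pendant '[{"ax":0,"ay":0,"az":0,"tx":0,"ty":0,"tz":-0.2,"hand":0},{"ax":0,"ay":0,"az":0,"tx":0,"ty":0,"tz":-0.6,"hand":0},{"ax":0,"ay":0,"az":0,"tx":0,"ty":0,"tz":-0.9,"hand":0},{"ax":0,"ay":0,"az":0,"tx":0,"ty":0,"tz":-0.9,"hand":0},{"ax":0,"ay":0,"az":0,"tx":0,"ty":0,"tz":-0.8,"hand":0},{"ax":0,"ay":0,"az":0.3,"tx":0,"ty":0,"tz":-0.3,"hand":0},{"ax":0,"ay":0,"az":0.7,"tx":0,"ty":0,"tz":0,"hand":0},{"ax":0,"ay":0,"az":0.8,"tx":0,"ty":0,"tz":0,"hand":0},{"ax":0,"ay":0,"az":0.8,"tx":0,"ty":0,"tz":0,"hand":0},{"ax":0,"ay":0,"az":0.8,"tx":0,"ty":0,"tz":0,"hand":0}]'; python3 -m pendant '[{"ax":0,"ay":0,"az":0.5,"tx":0,"ty":0,"tz":0,"hand":0},{"ax":0,"ay":0,"az":0.26,"tx":0,"ty":0,"tz":0,"hand":0},{"ax":0,"ay":0,"az":0,"tx":-0.3,"ty":0.28,"tz":0,"hand":0},{"ax":0,"ay":0,"az":0,"tx":-0.5,"ty":0.47,"tz":0,"hand":0},{"ax":0,"ay":0,"az":0,"tx":-0.7,"ty":0.66,"tz":0,"hand":0},{"ax":0,"ay":0,"az":0,"tx":-0.7,"ty":0.66,"tz":0,"hand":0},{"ax":0,"ay":0,"az":0,"tx":-0.7,"ty":0.66,"tz":0,"hand":0},{"ax":0,"ay":0,"az":0,"tx":-0.7,"ty":0.66,"tz":0,"hand":0},{"ax":0,"ay":0,"az":0,"tx":-0.7,"ty":0.66,"tz":0,"hand":0}]'; python3 -m pendant '[{"ax":0,"ay":0,"az":0,"tx":-0.7,"ty":0.66,"tz":0,"hand":0},{"ax":0,"ay":0,"az":0,"tx":-0.7,"ty":0.66,"tz":0,"hand":0},{"ax":0,"ay":0,"az":0,"tx":-0.7,"ty":0.66,"tz":0,"hand":0},{"ax":0,"ay":0,"az":0,"tx":-0.6,"ty":0.57,"tz":0,"hand":0},{"ax":0,"ay":0,"az":0,"tx":-0.4,"ty":0.38,"tz":0,"hand":0},{"ax":0,"ay":0,"az":0,"tx":-0.25,"ty":0.24,"tz":0,"hand":0},{"ax":0,"ay":0,"az":0,"tx":0,"ty":0,"tz":0,"hand":0},{"ax":0,"ay":0,"az":0,"tx":0,"ty":0,"tz":0,"hand":0}]'
python3 - <<'E'
from h import *
from bench import bot,cams
s=bot.read_state();print(s["ft_force"],s["moment"],s["joints"])
o=[]
for n in("wrist","top"):
    c=cams.read_camera(n);np.savez(f"pics/{n}4.npz",**c)
    p=proj(c,s["tcp_pos"]-[0,0,.03])[0];w,h=(160,240) if n=="wrist" else (80,120)
    x=int(max(0,min(512-w,p[0]-w/2)));y=int(max(0,min(384-h,p[1]-h/2)));print(n,x,y)
    o.append(cv2.resize(c["img"][y:y+h,x:x+w,::-1],(400,600),interpolation=cv2.INTER_CUBIC))
cv2.imwrite("pics/w4.png",np.hstack(o))
E
```

```text
t: 6.6
tcp_pos: [0.5533, 0.321, 0.2372]
tool_rot: [-2.84, -1.343, 0.003]
ft_force: [0.8, 0.2, -5.1]
width: 0.0554
grip_force: 50.0
t: 7.5
tcp_pos: [0.545, 0.0829, 0.2374]
tool_rot: [-2.904, -1.199, 0.002]
ft_force: [-0.0, 0.6, -4.3]
width: 0.0554
grip_force: 50.0
t: 8.3
tcp_pos: [0.5401, -0.099, 0.2375]
tool_rot: [-2.904, -1.196, 0.0]
ft_force: [0.4, -0.8, -5.2]
width: 0.0552
grip_force: 50.0
[ 0.4482665  -0.7521608  -5.23040305] [-0.01309053 -0.08499484  0.02606437] [-1.84317143e-01  2.31833489e-01  1.79216072e+00  5.67229926e-04
  1.11820804e+00  6.04700822e-01]
wrist 180 104
top 268 137
```

View pics/w4.png

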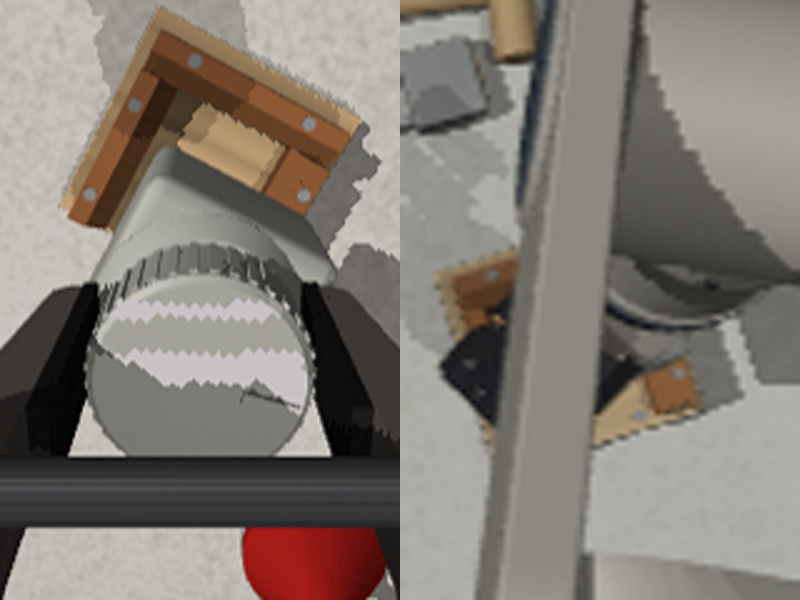

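The jar hangs level over the chock with its far corner at about (168,150) and right corner at (333,272), so it is roughly square to the cleats. The chock edge runs (160,8) to (360,128). I'll compare with projected model corners.

```bash
python3 - <<'E'
from h import *
from bench import bot
np.set_printoptions(precision=1,suppress=True)
c=np.load("pics/wrist4.npz");s=bot.read_state()
P=s["tcp_pos"];print(P)
zb=P[2]-.0897
cr=lambda X:(proj(c,X)-[180,104])*2.5+1
def corners(yaw,z,o,h=.032):
    return np.array([[o[0]+h*(a*np.cos(yaw)-b*np.sin(yaw)),o[1]+h*(a*np.sin(yaw)+b*np.cos(yaw)),z] for a,b in((1,1),(1,-1),(-1,-1),(-1,1))])
for y in(.24,.29,.34):
    print(y,"top",cr(corners(y,zb+.06,P)).tolist() and cr(corners(y,zb+.06,P))[[0,1,3]].ravel(),"bot",cr(corners(y,zb,P))[[0,1,3]].ravel())
o=np.array([.5415,-.101]);a=.29
M=lambda x,y,z:cr([o[0]+x*np.cos(a)-y*np.sin(a),o[1]+x*np.sin(a)+y*np.cos(a),z])[0]
print("screws",M(.0525,.034,.039),M(.0525,-.034,.039),M(.018,.051,.039),M(-.036,.051,.039),M(.018,-.051,.039))
g=c["img"].mean(2)
print("lid c",cr([*P[:2],zb+.099]))
E
```

```text
[ 0.5 -0.1  0.2]
0.24 top [160.4 152.6 353.5 266.6  51.7 336.3] bot [170.1 124.  317.9 212.4  85.5 267.6]
0.29 top [152.5 154.8 351.9 259.4  54.2 343.1] bot [164.  125.7 316.6 206.8  87.4 273. ]
0.34 top [144.7 157.4 349.9 252.2  57.  349.7] bot [158.1 127.6 314.9 201.2  89.5 278.2]
screws [195.5  62.1] [310.1 125. ] [135.4 106.3] [ 90.5 195.4] [304.5 196.4]
lid c [[200.3 366.5]]
```

The chock screws match the model to 1 px. One enlarged overlay will check the jar in the hand.

```bash
python3 - <<'E'
from h import *
from bench import bot
c=np.load("pics/wrist4.npz");P=bot.read_state()["tcp_pos"];zb=P[2]-.0897
k=5;x0,y0=180,140
im=cv2.resize(c["img"][y0:y0+120,x0:x0+160,::-1],(800,600),interpolation=cv2.INTER_CUBIC)
cr=lambda X:((proj(c,X)-[x0,y0])*k+2).astype(int)
def loop(z,col,yaw=.29,h=.032):
    q=[[P[0]+h*(a*np.cos(yaw)-b*np.sin(yaw)),P[1]+h*(a*np.sin(yaw)+b*np.cos(yaw)),z] for a,b in((1,1),(1,-1),(-1,-1),(-1,1))]
    cv2.polylines(im,[cr(np.array(q))],True,col,1)
loop(zb,(0,0,255));loop(zb+.06,(255,0,0))
t=np.linspace(0,6.28,60)
for z in(.099,.075):cv2.polylines(im,[cr(np.c_[P[0]+.028*np.cos(t),P[1]+.028*np.sin(t),0*t+zb+z])],True,(0,160,0),1)
cv2.imwrite("pics/w5.png",im)
E
```

```text
(no output)
```

View pics/w5.png

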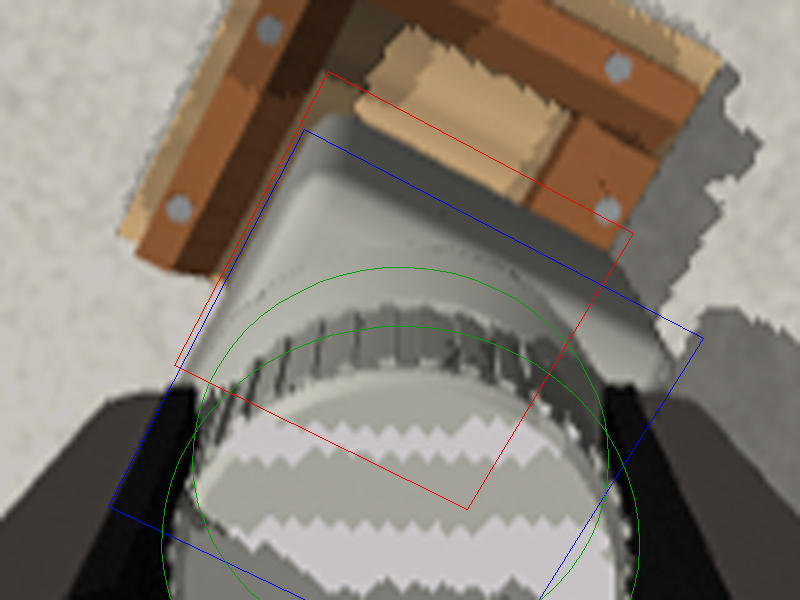

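The overlay shows the jar's edges parallel to the model, so yaw is good. The jar sits about 4.5 mm towards tool −x of the TCP. I correct by tx +0.1, ty +0.06 and descend to just above the cleats.

```bash
python3 -m pendant '[{"ax":0,"ay":0,"az":0,"tx":0.1,"ty":0.06,"tz":0.4,"hand":0},{"ax":0,"ay":0,"az":0,"tx":0,"ty":0,"tz":0.8,"hand":0},{"ax":0,"ay":0,"az":0,"tx":0,"ty":0,"tz":0.8,"hand":0},{"ax":0,"ay":0,"az":0,"tx":0,"ty":0,"tz":0.5,"hand":0},{"ax":0,"ay":0,"az":0,"tx":0,"ty":0,"tz":0.2,"hand":0},{"ax":0,"ay":0,"az":0,"tx":0,"ty":0,"tz":0.1,"hand":0},{"ax":0,"ay":0,"az":0,"tx":0,"ty":0,"tz":0.1,"hand":0},{"ax":0,"ay":0,"az":0,"tx":0,"ty":0,"tz":0,"hand":0}]' 55
python3 -m pendant '[{"ax":0,"ay":0,"az":0,"tx":0,"ty":0,"tz":0.1,"hand":0},{"ax":0,"ay":0,"az":0,"tx":0,"ty":0,"tz":0.08,"hand":0},{"ax":0,"ay":0,"az":0,"tx":0,"ty":0,"tz":0,"hand":0}]'
```

```text
t: 9.2
tcp_pos: [0.5455, -0.098, 0.1221]
tool_rot: [2.904, 1.197, 0.001]
ft_force: [0.2, -0.4, -4.2]
width: 0.0551
grip_force: 55.0
t: 9.5
tcp_pos: [0.5448, -0.0982, 0.1142]
tool_rot: [-2.904, -1.197, 0.0]
ft_force: [-0.2, 0.0, -3.9]
width: 0.0552
grip_force: 55.0
```

```bash
python3 -m pendant '[{"ax":0,"ay":0,"az":0,"tx":0,"ty":0,"tz":0.08,"hand":0},{"ax":0,"ay":0,"az":0,"tx":0,"ty":0,"tz":0.08,"hand":0},{"ax":0,"ay":0,"az":0,"tx":0,"ty":0,"tz":0.08,"hand":0},{"ax":0,"ay":0,"az":0,"tx":0,"ty":0,"tz":0,"hand":0}]'
python3 -m pendant '[{"ax":0,"ay":0,"az":0,"tx":0,"ty":0,"tz":0.06,"hand":0},{"ax":0,"ay":0,"az":0,"tx":0,"ty":0,"tz":0,"hand":0},{"ax":0,"ay":0,"az":0,"tx":0,"ty":0,"tz":0,"hand":0}]'
```

```text
t: 9.9
tcp_pos: [0.5447, -0.0981, 0.1042]
tool_rot: [-2.904, -1.197, 0.001]
ft_force: [-0.7, 0.6, -4.4]
width: 0.0554
grip_force: 55.0
t: 10.2
tcp_pos: [0.5451, -0.0981, 0.1024]
tool_rot: [-2.904, -1.197, 0.0]
ft_force: [0.6, -0.8, -5.0]
width: 0.0555
grip_force: 55.0
```

```bash
python3 -m pendant '[{"ax":0,"ay":0,"az":0,"tx":0,"ty":0,"tz":0.03,"hand":0},{"ax":0,"ay":0,"az":0,"tx":0,"ty":0,"tz":0,"hand":0}]'
python3 -m pendant '[{"ax":0,"ay":0,"az":0,"tx":0,"ty":0,"tz":0.03,"hand":0},{"ax":0,"ay":0,"az":0,"tx":0,"ty":0,"tz":0,"hand":0}]'
```

```text
t: 10.4
tcp_pos: [0.5452, -0.0981, 0.1017]
tool_rot: [2.904, 1.197, 0.001]
ft_force: [-3.0, 0.6, 2.5]
width: 0.0556
grip_force: 55.0
t: 10.6
tcp_pos: [0.5454, -0.0981, 0.1011]
tool_rot: [2.904, 1.197, 0.001]
ft_force: [-4.5, 2.0, 12.5]
width: 0.0555
grip_force: 55.0
```

Seated: the TCP is at 0.1017 on contact, exactly as predicted. Now I unscrew, compensating for the off-axis grip (ty) and the thread rise (tz).

```bash
python3 -m pendant '[{"ax":0,"ay":0,"az":-0.3,"tx":0,"ty":-0.005,"tz":-0.01,"hand":0},{"ax":0,"ay":0,"az":-0.5,"tx":0,"ty":-0.008,"tz":-0.004,"hand":0},{"ax":0,"ay":0,"az":-0.5,"tx":0,"ty":-0.008,"tz":-0.004,"hand":0},{"ax":0,"ay":0,"az":0,"tx":0,"ty":0,"tz":0,"hand":0}]' 60; python3 -c "
from bench import bot;s=bot.read_state();print(s['moment'],s['joints'][5]+0)"
python3 -m pendant '[{"ax":0,"ay":0,"az":-0.5,"tx":0,"ty":-0.008,"tz":-0.004,"hand":0},{"ax":0,"ay":0,"az":-0.5,"tx":0,"ty":-0.008,"tz":-0.004,"hand":0},{"ax":0,"ay":0,"az":0,"tx":0,"ty":0,"tz":0,"hand":0}]' 60; python3 -c "
from bench import bot;s=bot.read_state();print(s['moment'],s['joints'][5])"
```

```text
t: 11.0
tcp_pos: [0.5457, -0.0979, 0.1018]
tool_rot: [2.781, 1.458, 0.003]
ft_force: [0.0, -0.1, 5.9]
width: 0.0553
grip_force: 60.0
[-0.02066628  0.03793372  0.16054052] 0.4252218093492991
t: 11.3
tcp_pos: [0.5452, -0.0975, 0.1021]
tool_rot: [2.673, 1.647, 0.003]
ft_force: [-0.3, 1.0, 6.1]
width: 0.0554
grip_force: 60.0
[-0.05003272 -0.07078967  0.10432534] 0.2868130070763579
```

```bash
R="from bench import bot;s=bot.read_state();print(s['moment'].round(3),s['joints'][5])"
python3 -m pendant '[{"ax":0,"ay":0,"az":-0.5,"tx":0,"ty":-0.008,"tz":-0.004,"hand":0},{"ax":0,"ay":0,"az":-0.5,"tx":0,"ty":-0.008,"tz":-0.004,"hand":0}]' 60; python3 -c "$R"
python3 -m pendant '[{"ax":0,"ay":0,"az":-0.5,"tx":0,"ty":-0.008,"tz":-0.004,"hand":0}]' 60; python3 -c "$R"
python3 -m pendant '[{"ax":0,"ay":0,"az":-0.5,"tx":0,"ty":-0.008,"tz":-0.004,"hand":0}]' 60; python3 -c "$R"
python3 -m pendant '[{"ax":0,"ay":0,"az":-0.4,"tx":0,"ty":-0.006,"tz":-0.004,"hand":0}]' 60; python3 -c "$R"
```

```text
t: 11.5
tcp_pos: [0.5446, -0.0972, 0.1023]
tool_rot: [2.552, 1.829, 0.003]
ft_force: [0.9, 0.4, 4.9]
width: 0.0553
grip_force: 60.0
[ 0.007 -0.18  -0.031] 0.1475306162295819
t: 11.6
tcp_pos: [0.5443, -0.0971, 0.1024]
tool_rot: [2.486, 1.917, 0.003]
ft_force: [0.1, 0.3, 5.7]
width: 0.0554
grip_force: 60.0
[-0.045 -0.135 -0.057] 0.07770198580811508
t: 11.7
tcp_pos: [0.544, -0.097, 0.1026]
tool_rot: [2.418, 2.003, 0.003]
ft_force: [0.2, 0.4, 4.5]
width: 0.0551
grip_force: 60.0
[-0.044 -0.163 -0.082] 0.00789848996575208
t: 11.8
tcp_pos: [0.5437, -0.097, 0.1027]
tool_rot: [2.361, 2.07, 0.003]
ft_force: [-0.6, 0.1, 4.5]
width: 0.0551
grip_force: 60.0
[-0.108 -0.117 -0.052] -0.04790408602285173
```

```bash
R="from bench import bot;s=bot.read_state();print(s['moment'].round(3),s['joints'][5])"
python3 -m pendant '[{"ax":0,"ay":0,"az":-0.4,"tx":0,"ty":-0.006,"tz":-0.004,"hand":0}]' 60; python3 -c "$R"
python3 -m pendant '[{"ax":0,"ay":0,"az":-0.5,"tx":0,"ty":-0.008,"tz":-0.004,"hand":0}]' 60; python3 -c "$R"
python3 -m pendant '[{"ax":0,"ay":0,"az":-0.5,"tx":0,"ty":-0.008,"tz":-0.004,"hand":0},{"ax":0,"ay":0,"az":0,"tx":0,"ty":0,"tz":0,"hand":0}]' 60; python3 -c "$R"
python3 - <<'E'
from h import *
from bench import bot,cams
s=bot.read_state();P=s["tcp_pos"];print(P);o=[]
for n,w,h in(("wrist",160,240),("scene",80,120)):
    c=cams.read_camera(n);np.savez(f"pics/{n}6.npz",**c)
    p=proj(c,P-[0,0,.03])[0]-([0,20] if n=="wrist" else [0,0])
    x=int(max(0,min(512-w,p[0]-w/2)));y=int(max(0,min(384-h,p[1]-h/2)));print(n,x,y)
    o.append(cv2.resize(c["img"][y:y+h,x:x+w,::-1],(400,600),interpolation=cv2.INTER_CUBIC))
cv2.imwrite("pics/w6.png",np.hstack(o))
E
```

```text
t: 11.9
tcp_pos: [0.5434, -0.097, 0.1028]
tool_rot: [2.303, 2.134, 0.002]
ft_force: [0.1, -0.2, 3.7]
width: 0.0552
grip_force: 60.0
[-0.037 -0.159 -0.072] -0.10332274145853712
t: 12.0
tcp_pos: [0.5429, -0.0969, 0.1029]
tool_rot: [2.227, 2.213, 0.002]
ft_force: [-0.0, 0.2, 4.0]
width: 0.0552
grip_force: 60.0
[-0.038 -0.159  0.036] -0.17328045765366193
t: 12.2
tcp_pos: [0.5423, -0.0969, 0.1028]
tool_rot: [2.15, 2.289, 0.001]
ft_force: [0.9, 0.0, 3.1]
width: 0.0553
grip_force: 60.0
[-0.026 -0.171  0.016] -0.24219119667531688
[ 0.54232209 -0.09687404  0.10283272]
wrist 179 85
scene 197 106
```

View pics/w6.png

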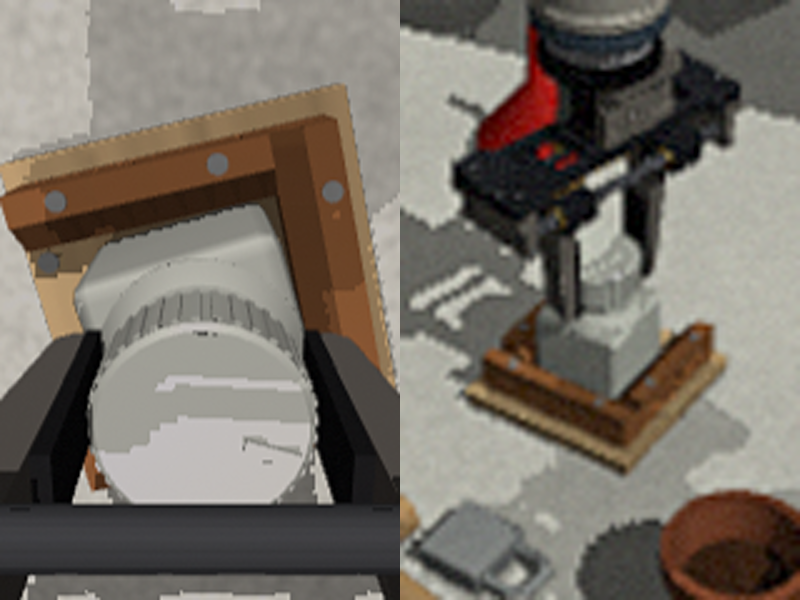

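The lid's mark is still at (245–310, 447) relative to the fingers, so there was no slip. The jar stands square and seated in the chock. The lid has turned 0.85 rad to about 0.9 past the jar's x, and the torque is about zero. One small margin, then a careful lift test.

```bash
R="from bench import bot;s=bot.read_state();print(s['moment'].round(3),s['ft_force'])"
python3 -m pendant '[{"ax":0,"ay":0,"az":-0.35,"tx":0,"ty":-0.006,"tz":-0.004,"hand":0},{"ax":0,"ay":0,"az":0,"tx":0,"ty":0,"tz":-0.03,"hand":0},{"ax":0,"ay":0,"az":0,"tx":0,"ty":0,"tz":-0.02,"hand":0},{"ax":0,"ay":0,"az":0,"tx":0,"ty":0,"tz":0,"hand":0}]' 60; python3 -c "$R"
python3 -m pendant '[{"ax":0,"ay":0,"az":0,"tx":0,"ty":0,"tz":-0.03,"hand":0},{"ax":0,"ay":0,"az":0,"tx":0,"ty":0,"tz":0,"hand":0}]' 60; python3 -c "$R"
```

```text
t: 12.7
tcp_pos: [0.5411, -0.0967, 0.1043]
tool_rot: [-2.096, -2.34, 0.0]
ft_force: [-0.8, -0.0, -0.2]
width: 0.0555
grip_force: 60.0
[-0.058 -0.088 -0.02 ] [-0.82254417 -0.04014792 -0.23224311]
t: 12.9
tcp_pos: [0.5413, -0.0967, 0.1057]
tool_rot: [-2.095, -2.341, 0.0]
ft_force: [0.1, -0.6, -0.6]
width: 0.0552
grip_force: 60.0
[-0.053 -0.104  0.006] [ 0.13429806 -0.57190704 -0.61737745]
```

The force is only about −0.5 N, so the lid came free and the jar stayed. I lift until the lid's edge is about 16 mm above the mouth (TCP z ≈ 0.140).

```bash
python3 -m pendant '[{"ax":0,"ay":0,"az":0,"tx":0,"ty":0,"tz":-0.1,"hand":0},{"ax":0,"ay":0,"az":0,"tx":0,"ty":0,"tz":-0.15,"hand":0},{"ax":0,"ay":0,"az":0,"tx":0,"ty":0,"tz":-0.2,"hand":0},{"ax":0,"ay":0,"az":0,"tx":0,"ty":0,"tz":-0.2,"hand":0},{"ax":0,"ay":0,"az":0,"tx":0,"ty":0,"tz":-0.15,"hand":0},{"ax":0,"ay":0,"az":0,"tx":0,"ty":0,"tz":-0.06,"hand":0},{"ax":0,"ay":0,"az":0,"tx":0,"ty":0,"tz":0,"hand":0},{"ax":0,"ay":0,"az":0,"tx":0,"ty":0,"tz":0,"hand":0},{"ax":0,"ay":0,"az":0,"tx":0,"ty":0,"tz":0,"hand":0}]' 60
python3 - <<'E'
from h import *
from bench import bot,cams
s=bot.read_state();P=s["tcp_pos"];print(P,s["ft_force"],Ro.from_rotvec(s["tool_rot"]).as_matrix()[:,2])
# jar body must look unchanged against the picture before the lift (scene camera is fixed)
a=np.load("pics/scene6.npz")["img"].astype(int);b=cams.read_camera("scene")["img"].astype(int)
c=np.load("pics/scene6.npz");p=proj(c,[.5415,-.101,.035])[0].astype(int);d=abs(a-b).mean(2)
print(p,"body diff",d[p[1]-8:p[1]+10,p[0]-10:p[0]+10].mean(),"higher",d[p[1]-40:p[1]-20,p[0]-10:p[0]+10].mean())
E
```

```text
t: 13.8
tcp_pos: [0.5411, -0.0967, 0.1397]
tool_rot: [-2.094, -2.342, 0.001]
ft_force: [-0.1, 0.1, 0.0]
width: 0.0555
grip_force: 60.0
[ 0.54105921 -0.09665359  0.13972271] [-0.06045117  0.14583468  0.02066334] [-6.67660050e-04  1.08095907e-04 -9.99999771e-01]
[237 174] body diff 9.310185185185185 higher 49.4525
```

```bash
python3 -c "from bench import workorder;print(workorder.finish_job())"
```

```text
the job is handed in; nothing more can be done
None
```

I handed the job in at about 14 s (limit 48 s): the square jar stands seated in the chock, and its lid is unscrewed and held level about 16 mm above the mouth. That height and the jar staying put come from force and position readings, not a final picture.

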